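Unlock the control box hatch, put its key away and open it

ROBOT

A 6-joint arm with a two-finger parallel gripper is mounted at the origin on a cart in front of the work surface, level with it; the furniture and walls round the work are solid. World frame = base frame: x ahead of the robot, y to its left, z up, the work surface at z = 0. Lengths are in mm, angles in rad, forces in N, time in s.
With the tool pointing down it reaches from about 300 to 775 mm from the base axis. Payload 14.6 kg.
Tool frame: the origin (TCP) lies at the very end of the fingers, on their centre line; the grasp point (between the pads) lies 19 mm behind it (grip_point_offset is the distance from the TCP to the grasp point, in mm); z points along the fingers, y is the line along which they close (so a half turn about z gives the same grasp; the last joint's range is limited). The gripper opens to 94 mm and grips with 3 to 60 N. Pads are 16 mm wide; open, the fingers measure 119 mm over their backs; the gripper's body (75 mm by 177 mm) begins 78 mm behind the grasp point.
Start: joints at [-1.263, 0.3, 1.521, -0, 1.321, -0.067], TCP at [201.34, -511.812, 205.446] pointing down, gripper open.
Joint ranges: [-3.03, 3.03], [-0.79, 2.21], [0.23, 2.52], [-1.04, 4.18], [0, 3.07], [-2.55, 2.55]. Speed limits (rad/s): [2.22, 2.22, 2.57, 3.14, 3.14, 3.14].

INTERFACE

Orientations are given as [roll, pitch, yaw] about the fixed x, y, z axes, in that order (R = Rz(yaw) Ry(pitch) Rx(roll)).
In Python, from cell import read_state, camera, camera_info, sign_off, grip_point_offset gives the robot as it stands.
- The arm moves only by the shell command python3 -m handwheel 'ROWS' [FORCE]. ROWS is text: rows parted by semicolons, each of 5 numbers parted by spaces: the shift along the world's x, y, z in units of 40 mm (1.0 is 40 mm), then the turn about the world's z in units of 5 degrees (1.0 is 5 degrees), then the closure, from 0 (fully open) to 1 (shut). In form: dx dy dz yaw gripper; .... A call has 1 to 12 rows; each row shifts and turns the commanded pose from where the row before left it; what a row does not reach is not made up. A row lasts 1/12 s, in which the tool goes at most 41.7 mm and 7.16 degrees, less where a joint would pass 70% of its speed; a pose out of reach is approached as far as the arm can. A call is refused whole if a number of a shift passes 1 or a number of a turn 1, either way. A call with a gripper value outside its range is refused whole. The fingers move at their own pace and stop on an object; FORCE is the grip in N (left out, the last holds). Time passes only in rows, so rows that do not move let the fingers close. It gives the time, the measured TCP pose, the force, the opening and the grip force at its end, in the units of the state.
- read_state(): the state, without advancing time (a new reading comes with each control period).
- camera(name): name is "scene" or "top" or "wrist"; returns (picture, depth): 384x512x3 uint8, red, green, blue; 384x512 float32, mm along the optical axis (not along the pixel's ray), 0 where there is no reading.
- camera_info(name): a dict with "intrinsics" (3x3 intrinsics, pixels), "world_from_camera" (4x4, takes a point from camera to world coordinates). Camera axes: x right, y down, z forward; pixel columns grow to the right and rows downward; lengths in mm; the calibration is good to about 2 mm. A picture is of the moment at which its call begins: read the wrist's pose just before it. camera_info takes no time and is no camera call; for the wrist camera it gives the pose at the moment of the call.
- sign_off(): hands the job in; it is judged then, once.
The state is a dict: "clock": time; "joints": joint angles; "qd": joint speeds; "effort": joint torques, N m; "eef_pos": TCP position; "eef_rot": TCP orientation; "wrist_force": force on the tool from outside, world axes, zero at the start; "moment": the same for the moment, N m; "finger_gap": finger opening in mm; "finger_force": force on a finger pad.
Only numpy, scipy, OpenCV 4.12 (cv2) and the standard library are available. Lean on these libraries where they do the work, as an engineer would, in place of code of your own. Each camera call takes 0.05 s, during which the arm holds its last target. There are 200 camera calls.

TASK

Open up the control box: with the key that stands in its latch, give the latch a quarter turn anticlockwise (seen from above), then lift the key off and stand it in its own slot, the oblong pocket of the wooden key holder (not the holder with the round hole). Then swing the hatch up by its pull bar until it stands about upright by itself. Do not force the hatch while it is latched, and do not shift or knock over the glass jar or the bisque cup.

Things in the scene. Friction and masses are not known exactly. Their poses are not given: they have to be found in the camera images.
- control_box: grey metal control box, fixed, 160 (x) x 200 (y) x 74 mm; origin at the centre of its underside; x points from its front (pull bar side) to its back (hinge side), z up. On top an aluminium hatch plate 150 x 200 x 4 mm, hinged along the back, its top at z = 78 mm. Two black nuts stick out 16 mm from its -y side
- hatch_hinge (a point): middle of the hatch's hinge line, fixed in the hatch: 70 mm behind the box centre, 74 mm above the table; the hinge runs along the box's y axis
- hatch (a joint): angle of the hatch: 0 shut, grows as the front edge swings up and back, 1.57 upright, stop at 1.8. Its stiff hinge keeps it at whatever angle it is left; about 4 N at the pull bar move it. While the latch is locked the cam holds it shut; the cam is clear once the latch is past about 1.2
- pull_bar (a point): middle of the pull bar, a round steel bar 9 mm thick, 80 mm long, parallel to the hinge and 187 mm from it, in the hatch's plane, 37 mm ahead of the box front with free space between and below; 76 mm above the table when shut. Turns with the hatch. Pinched from above the bar can turn between the fingers, so a hand may point down through the whole swing
- latch (a joint): angle of the quarter-turn cam latch in the hatch: 0 locked, grows anticlockwise seen from above the shut hatch, 1.571 fully open (stop at both ends). Friction about 0.05 N m; stays where it is left
- latch_seat (a point): centre of the top face of the latch's round steel disc (40 mm across), 84 mm above the table with the hatch shut, 45 mm ahead of the box centre; the key stands on this face. A tongue 20 x 7 mm and 11 mm high rises from it into the key, long side along the box's x when locked
- key: dark steel key, loose, 60 g, 54 mm tall; origin at the centre of its underside, z up, x along its long side. Foot 32 (x) x 19 (y) x 18 mm high, slotted below for the tongue (15 mm deep, about 0.08 rad play), a neck 22 x 10 mm, then a flat wing 48 (x) x 10 (y) mm from 30 to 54 mm up, to grip across its 10 mm. It starts upright on the latch, x along the box's x
- key_holder: wooden block 70 (x) x 80 (y) x 22 mm, fixed, origin at the centre of its underside, with an oblong pocket and in front of the pocket (-x) a paper label with a dark key outline
- key_slot (a point): centre of the floor of the key holder's oblong pocket, 8 mm above the table; axes as the holder's. The pocket is 27 mm (x) x 40 mm (y), 14 mm deep: the key's foot stands in it with its long side along the pocket's y, either way round, 4 mm play all round
- round_holder: a second wooden block of the same size, fixed, with a round hole 26 mm across and a round dot on its label; not for the key (its foot does not fit). The two holders may be in either place
- glass_jar: bystander: clear glass jar, 81 mm across, 91 mm tall, loose; origin at the centre of its underside
- bisque_cup: bystander: off-white bisque cup, 67 mm across, 64 mm tall, loose; origin at the centre of its underside
Things that resemble listed ones, but are neither listed nor needed, are in the scene too. Several things have the shape of the key; the one meant has the colours described above.

How it is judged:
By the outcome, as a careful person would: the job done as asked, in the order asked, and still so for the second after the job is handed in, with the robot touching nothing.
It also fails if it takes over 64 s, if anything falls off the work surface, if the arm or the gripper's body presses on something with over 40 N, if the wrist force passes 120 N, or if a joint passes its speed limit or range.

## Working session

There is one attempt and no reset: what is moved stays moved. The work goes in short steps, Python scripts to look and compute and a shell command to move; the robot and the scene stay as the last step left them, time stands still between calls to the robot, and variables do not carry over. Pictures are saved under pics/ and viewed, at most 10 in all, crops included, and the job is handed in when it is done.

```bash
mkdir -p pics; cat > h.py <<'E'
import numpy as np, cv2
from cell import *
def shot(name,fn):
    info=camera_info(name); im,d=camera(name)
    np.savez('pics/'+fn+'.npz',im=im,d=d,K=info["intrinsics"],T=info["world_from_camera"])
    cv2.imwrite('pics/'+fn+'.png',im[:,:,::-1]); return im,d
def load(fn): return np.load('pics/'+fn+'.npz')
def cloud(f):
    K=f['K'];T=f['T'];d=f['d']; v,u=np.mgrid[:d.shape[0],:d.shape[1]]
    P=np.stack([(u-K[0,2])/K[0,0]*d,(v-K[1,2])/K[1,1]*d,d],-1)
    return P@T[:3,:3].T+T[:3,3]
def ray(f,u,v,z):
    K=f['K'];T=f['T']; r=T[:3,:3]@np.array([(u-K[0,2])/K[0,0],(v-K[1,2])/K[1,1],1]); o=T[:3,3]
    return o+r*(z-o[2])/r[2]
E
python3 - <<'E'
from h import *
a,_=shot('top','top0');b,_=shot('scene','scene0')
s=read_state();print(s['clock'],s['eef_pos'],s['eef_rot'],grip_point_offset)
f=load('top0');print(f['T'].round(3),f['K'])
cv2.imwrite('pics/top0b.png',cv2.resize(a[:,:,::-1],(800,600),interpolation=cv2.INTER_CUBIC))
E
```

```text
0.1 [ 201.24570288 -511.59776211  204.93224399] [-3.14052822e+00 -8.77143112e-05  3.74760599e-01] 18.8
[[ 2.000000e-02 -9.910000e-01  1.350000e-01  4.202840e+02]
 [-1.000000e+00 -2.100000e-02 -3.000000e-03  6.023000e+01]
 [ 6.000000e-03 -1.350000e-01 -9.910000e-01  1.187858e+03]
 [ 0.000000e+00  0.000000e+00  0.000000e+00  1.000000e+00]] [[418.44871203   0.         262.4512225 ]
 [  0.         418.44871203 198.71836641]
 [  0.           0.           1.        ]]
```

View pics/top0b.png

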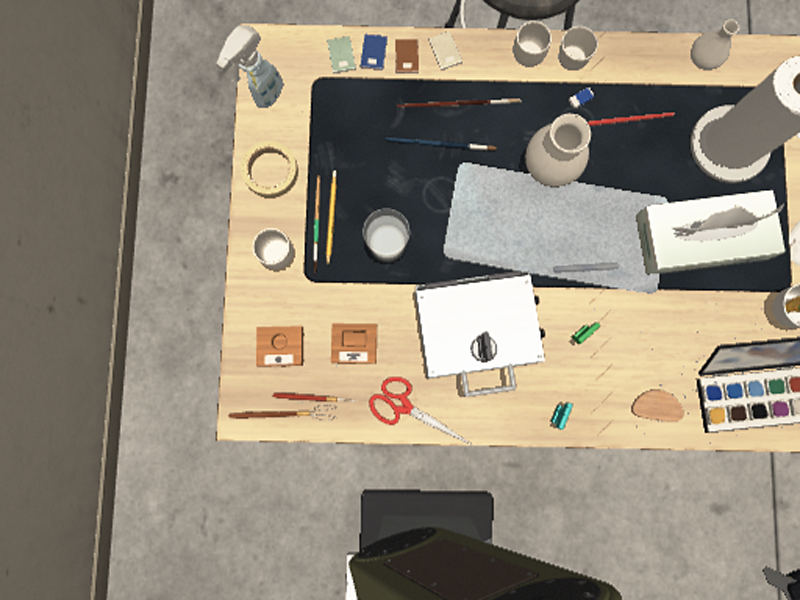

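View pics/scene0.png

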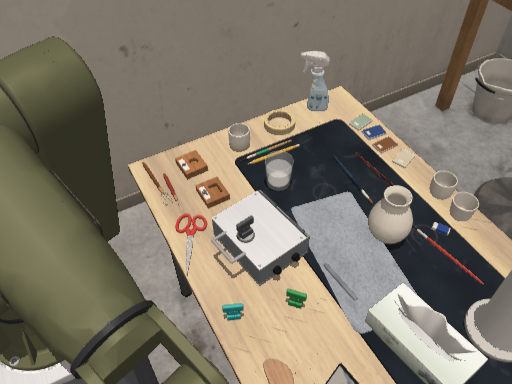

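The top view (800x600) shows the grey box at (480,325) with a dark key on its latch at (484,346). Two other key-shaped things lie on the table: green at (585,333) and teal at (562,415). The holders are at (279,346), which has a round hole, and (354,343), which looks oblong. The jar is at (386,235) and the cup at (272,248). I'll confirm with an enlarged crop and take rough measurements.

```bash
python3 - <<'E'
from h import *
f=load('top0');im=f['im'][:,:,::-1]
c=cv2.resize(im[195:275,155:390],(800,272),interpolation=cv2.INTER_CUBIC)
cv2.imwrite('pics/crop0.png',c)
P=cloud(f);s=.64
for n,u,v,z in [('key',484,340,138),('box',480,325,78),('bar',488,393,76),('slot',354,340,22),('rnd',279,342,22),('jar',386,235,60),('cup',272,248,40)]:
    print(n,ray(f,u*s,v*s,z).round(),P[int(v*s),int(u*s)].round())
# hatch top points
M=(abs(P[...,2]-78)<5)&(P[...,0]>250)&(P[...,0]<560)&(abs(P[...,1])<200)
q=P[M][:,:2].astype('f4');print(len(q),cv2.minAreaRect(q),np.median(P[M][:,2]))
E
```

```text
key [518. -63. 138.] [520. -62. 132.]
box [549. -63.  78.] [549. -63.  77.]
bar [434. -78.  76.] [435. -77.  79.]
slot [524. 156.  22.] [526. 158.  14.]
rnd [517. 289.  22.] [521. 294.   7.]
jar [708. 102.  60.] [707. 102.  67.]
cup [684. 306.  40.] [695. 314.   5.]
2300 ((494.6069641113281, -66.86986541748047), (130.58273315429688, 211.3020477294922), 0.0767122358083725) 79.08588640355538
```

View pics/crop0.png

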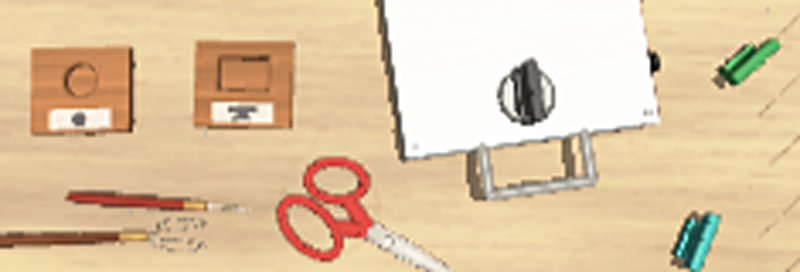

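The crop confirms both choices. The dark steel key is in the latch at crop (526,90), and the other two are green and teal. The holder at crop (245,75) has an oblong pocket and a key-outline label; the one at (80,75) is the round one. Next I move over the box for a closer look.

```bash
python3 -m handwheel '0.3 0.6 0.7 -0.3 0;0.5 0.8 0.25 -0.3 0;0.5 0.8 0.25 -0.3 0;0.5 0.8 0.25 -0.3 0;0.5 0.8 0.25 -0.3 0;0.5 0.8 0.25 -0.3 0;0.5 0.8 0.25 -0.3 0;0.5 0.8 0.25 -0.3 0;0.5 0.8 0.25 -0.3 0;0.5 0.8 0.25 -0.3 0;0.5 0.8 0.25 0 0;0 0.5 0 0 0'
python3 - <<'E'
from h import *
s=read_state();print(s['clock'],s['eef_pos'],s['eef_rot'],s['joints'])
shot('wrist','w1');f=load('w1');print(f['T'].round(2),f['K'][0])
cv2.imwrite('pics/w1b.png',cv2.resize(f['im'][:,:,::-1],(800,600)))
E
```

```text
clock: 1.1
eef_pos: [415.4, -145.2, 334.7]
eef_rot: [3.141, -0.002, 0.115]
wrist_force: [-0.4, -0.6, 0.1]
finger_gap: 93.8
finger_force: 0.0
1.1 [ 415.35908034 -145.23437292  334.68608738] [ 3.14127488e+00 -1.65142063e-03  1.14830499e-01] [-4.19997036e-01 -2.24711445e-02  1.59119437e+00  5.68321346e-04
  1.57128665e+00  1.03596978e+00]
[[ 1.1000e-01 -9.6000e-01 -2.7000e-01  4.9301e+02]
 [-9.9000e-01 -1.1000e-01 -3.0000e-02 -1.3696e+02]
 [-0.0000e+00  2.7000e-01 -9.6000e-01  5.1487e+02]
 [ 0.0000e+00  0.0000e+00  0.0000e+00  1.0000e+00]] [335.98685916   0.         259.05206576]
```

View pics/w1b.png

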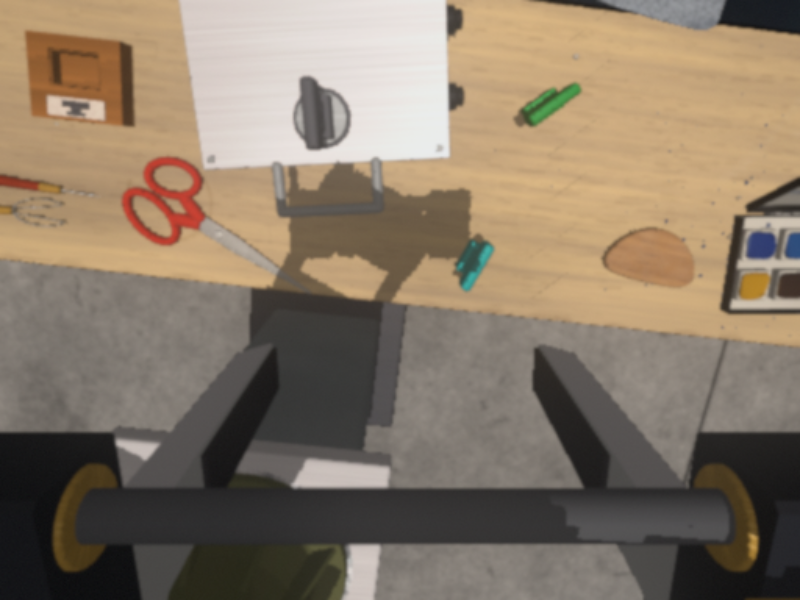

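The wrist view shows the hatch's front corners at (205,167) and (449,157), the disc at (322,117), the bar running (278,211) to (382,208), and the key wing around (313,112). The pocket is at about (76,68).

```bash
python3 - <<'E'
from h import *
f=load('w1');s=.64
r=lambda u,v,z:ray(f,u*s,v*s,z)
a=r(204,168,78);b=r(449,158,78);d=b-a;yaw=np.arctan2(d[0],-d[1])
print('corners',a.round(1),b.round(1),np.hypot(*d[:2]),yaw)
X=np.array([np.cos(yaw),np.sin(yaw)]);m=(a+b)[:2]/2;c=m+80*X
print('centre',c,'latch pred',c-45*X,'bar pred',c-117*X,'hinge',c+70*X)
print('disc seen',r(322,117,84)); e0=r(278,211,76);e1=r(382,208,76);print('bar seen',(e0+e1)/2,np.hypot(*(e1-e0)[:2]))
print('key wing top ends',r(309,80,138),r(317,147,138))
P=cloud(f)
for n,z,t,lo,hi in [('keytop',138,4,(440,-150),(580,0)),('holder',22,4,(450,80),(600,230)),('hatch',78,2,(380,-200),(700,60))]:
    M=(abs(P[...,2]-z)<t)&(P[...,0]>lo[0])&(P[...,0]<hi[0])&(P[...,1]>lo[1])&(P[...,1]<hi[1])
    q=P[M];print(n,len(q),q.mean(0).round(1),cv2.minAreaRect(q[:,:2].astype('f4')))
h=[r(27,30,22),r(122,41,22),r(125,124,22),r(32,117,22)]
for p in h:print(p.round(1))
print([r(*p,22).round(1) for p in [(50,48),(102,53),(101,90),(51,86)]])
E
```

```text
corners [458.9  23.1  78. ] [ 489.3 -172.9   78. ] 198.4326557713175 0.15418642400893096
centre [553.15135095 -62.61563384] latch pred [508.68519479 -69.52656401] bar pred [437.53934492 -80.58405227] hinge [622.32092721 -51.86529804]
disc seen [508.72127847 -69.92278413  84.        ]
bar seen [436.95748981 -80.53512036  76.        ] 86.53302997508396
key wing top ends [529.22936091 -67.9711182  138.        ] [486.69926679 -76.31689684 138.        ]
keytop 444 [509.3 -69.8 138.1] ((508.86083984375, -69.39864349365234), (47.77737045288086, 10.131711959838867), 9.254077911376953)
holder 2735 [518.  155.6  22.9] ((518.734619140625, 156.54006958007812), (70.02547454833984, 81.98814392089844), 0.4482502043247223)
hatch 15038 [535.2 -64.8  78.6] ((514.249755859375, -68.43653869628906), (164.1407012939453, 200.5570068359375), 8.975052833557129)
[552.7 195.6  22. ]
[553.2 115.1  22. ]
[484.9 114.4  22. ]
[481.4 196.6  22. ]
[array([540.6, 177. ,  22. ]), array([541.7, 132.5,  22. ]), array([511.3, 134.6,  22. ]), array([509.6, 178.1,  22. ])]
```

```bash
python3 -m handwheel '0.58 0.47 -0.4 0.12 0;0.58 0.47 -0.4 0.12 0;0.59 0.47 -0.4 0.12 0;0.59 0.48 -0.4 0.12 0;0 0 -0.9 0 0;0 0 -0.9 0 0;0 0 -0.8 0 0;0 0 0 0 0;0 0 0 0 0' 15; python3 -c "
from h import *
print(read_state()['eef_rot'])"
```

```text
clock: 1.9
eef_pos: [506.5, -72.2, 165.2]
eef_rot: [-3.141, 0.002, 0.155]
wrist_force: [0.8, 0.4, 1.4]
finger_gap: 93.7
finger_force: 0.0
[-3.14068045e+00  2.39820521e-03  1.54776093e-01]
```

```bash
python3 -m handwheel '0.06 0.06 -0.5 0 0;0 0 -0.5 0 0;0 0 -0.35 0 0;0 0 0 0 0;0 0 0 0 0.6;0 0 0 0 1;0 0 0 0 1;0 0 0 0 1;0 0 0 0 1;0 0 0 0 1;0 0 0 0 1;0 0 0 0 1' 20; python3 -c "
from h import *
print(read_state()['eef_rot'])"
```

```text
clock: 2.9
eef_pos: [509.4, -69.8, 111.5]
eef_rot: [-3.142, -0.0, 0.155]
wrist_force: [0.3, 0.8, 0.7]
finger_gap: 43.8
finger_force: 0.0
[-3.14159153e+00 -8.07775579e-06  1.54896886e-01]
```

```bash
python3 -m handwheel '0 0 0 0 1;0 0 0 0 1;0 0 0 0 1;0 0 0 0 1;0 0 0 0 1;0 0 0 0 1;0 0 0 0 1;0 0 0 0 1;0 0 0 0 1;0 0 0 0 1' 25
```

```text
clock: 3.73
eef_pos: [509.3, -69.5, 111.4]
eef_rot: [-3.141, 0.0, 0.155]
wrist_force: [-1.0, 4.6, 2.0]
finger_gap: 9.8
finger_force: 24.9
```

```bash
python3 -m handwheel '0 0 0 0.5 1;0 0 0 1 1;0 0 0 1 1;0 0 0 1 1;0 0 0 1 1;0 0 0 1 1;0 0 0 1 1;0 0 0 1 1;0 0 0 1 1;0 0 0 1 1;0 0 0 1 1;0 0 0 1 1' 30; python3 -c "
from h import *
s=read_state();print(s['eef_rot'],s['moment'],s['joints'])"
```

```text
clock: 4.73
eef_pos: [509.0, -69.2, 111.2]
eef_rot: [-3.14, -0.001, 1.163]
wrist_force: [-1.4, 7.7, 1.2]
finger_gap: 10.2
finger_force: 29.9
[-3.14023831e+00 -8.15238304e-04  1.16267867e+00] [ 1.75838926  0.30049799 -0.08702157] [-2.06906982e-01  3.21252988e-01  1.72663163e+00  1.20317287e-03
  1.09487242e+00  2.00658254e-01]
```

```bash
python3 -m handwheel '0 0 0 1 1;0 0 0 1 1;0 0 0 1 1;0 0 0 1 1;0 0 0 1 1;0 0 0 1 1;0 0 0 0.8 1;0 0 0 0 1;0 0 0 0 1' 30; python3 -c "
from h import *
s=read_state();print(s['eef_rot'],s['moment'],s['joints'])"
```

```text
clock: 5.48
eef_pos: [508.9, -68.9, 111.2]
eef_rot: [-3.141, -0.002, 1.752]
wrist_force: [-3.0, 9.2, 1.4]
finger_gap: 9.7
finger_force: 30.0
[-3.14070238e+00 -1.89434337e-03  1.75238458e+00] [ 2.09265042e+00  4.25711509e-01 -1.10434265e-03] [-2.06671881e-01  3.21203523e-01  1.72675774e+00  1.59313342e-03
  1.09517307e+00 -3.88991558e-01]
```

```bash
python3 -m handwheel '0 0 0 0.4 1;0 0 0 0.3 1;0 0 0 0 1' 30; python3 -c "
from h import *
s=read_state();print(s['eef_rot'],s['moment'])"
```

```text
clock: 5.73
eef_pos: [508.6, -68.9, 111.2]
eef_rot: [-3.14, -0.002, 1.815]
wrist_force: [-4.8, 9.6, 3.2]
finger_gap: 9.6
finger_force: 30.0
[-3.14000033e+00 -2.20532882e-03  1.81463934e+00] [ 2.0318549   0.92287742 -0.07887493]
```

```bash
python3 -m handwheel '0 0 0 -0.6 1;0 0 0.1 0 1;0 0 0.2 0 1;0 0 0.2 0 1;0 0 0.3 0 1;0 0 0.5 0 1;0 0 0.7 0 1;0 0 0.5 0 1;0 0 0.3 0 1;0 0 0 0 1;0 0 0 0 1' 30; python3 - <<'E'
from h import *
s=read_state();print(s['eef_rot'],s['moment'])
shot('wrist','w2');f=load('w2');im=f['im'][:,:,::-1]
cv2.imwrite('pics/w2b.png',cv2.resize(im,(800,600)))
E
```

```text
clock: 6.65
eef_pos: [509.4, -70.2, 223.5]
eef_rot: [3.141, 0.001, 1.76]
wrist_force: [0.2, -0.4, -0.8]
finger_gap: 9.6
finger_force: 30.0
[3.14079436e+00 8.97729704e-04 1.76038445e+00] [ 0.00808405 -0.08405792 -0.00994176]
```

View pics/w2b.png

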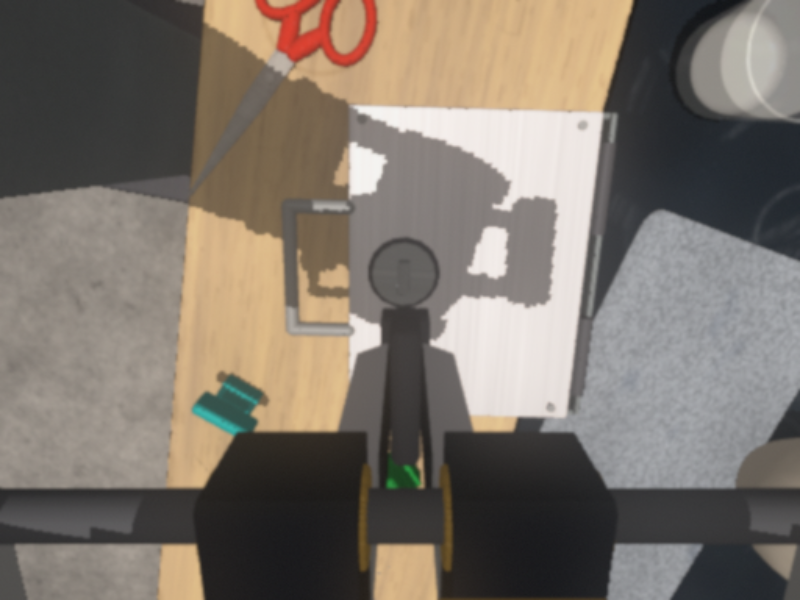

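The key is in the hand and straight between the fingers. The disc's tongue at (404,272) now lies along the box's y, so the latch is fully turned. Next I approach the holder, stopping short so the wrist camera can measure the pocket.

```bash
python3 -m handwheel '0.1 0.6 0 -0.5 1;0.1 0.7 0 -0.5 1;0.1 0.7 0 -0.5 1;0.12 0.7 0 -0.5 1;0 0.55 0 0 1;0 0 0 0 1;0 0 0 0 1' 30; python3 - <<'E'
from h import *
s=read_state();print(s['eef_rot'],s['eef_pos'])
shot('wrist','w3');f=load('w3');im=f['im'][:,:,::-1]
P=cloud(f)
M=(abs(P[...,2]-22)<4)&(P[...,0]>450)&(P[...,0]<600)&(P[...,1]>80)&(P[...,1]<230)
q=P[M];print(len(q),cv2.minAreaRect(q[:,:2].astype('f4')),np.median(q[:,2]))
cv2.imwrite('pics/w3b.png',cv2.resize(im,(800,600)))
E
```

```text
clock: 7.28
eef_pos: [525.8, 60.7, 222.2]
eef_rot: [-3.14, 0.0, 1.588]
wrist_force: [0.6, -0.7, -1.0]
finger_gap: 9.8
finger_force: 30.0
[-3.13969888e+00  3.29456531e-04  1.58802026e+00] [525.75664837  60.73831519 222.19853405]
4151 ((518.5257568359375, 157.31582641601562), (70.08346557617188, 80.0046615600586), 0.517030656337738) 22.810944174031647
```

View pics/w3b.png

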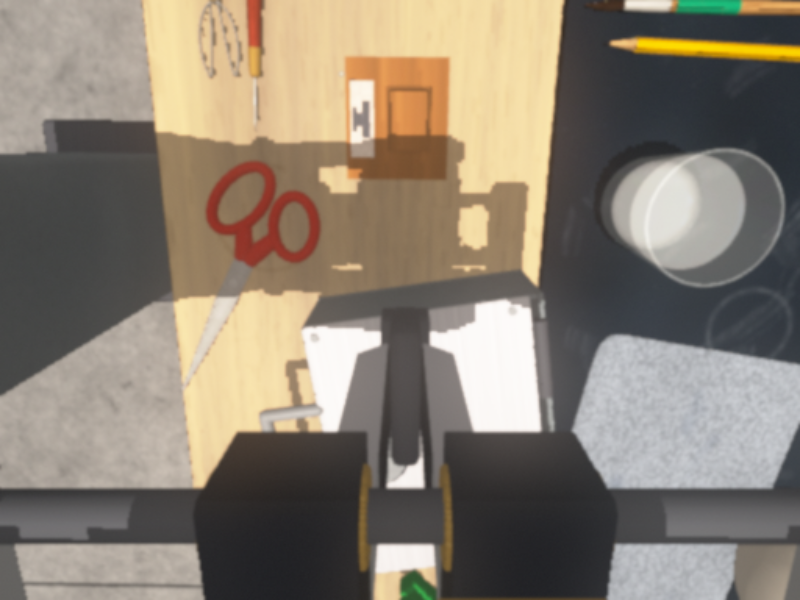

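```bash
python3 - <<'E'
from h import *
f=load('w3');P=cloud(f);im=f['im']
M=(abs(P[...,2]-8.8)<4)&(P[...,0]>500)&(P[...,0]<550)&(P[...,1]>125)&(P[...,1]<190)
q=P[M];print(len(q),cv2.minAreaRect(q[:,:2].astype('f4')),np.median(q[:,2]))
s=.64
for p in [(389,88),(431,88),(389,150),(431,150)]: print(ray(f,p[0]*s,p[1]*s,22.5).round(1))
print(ray(f,346*s,57*s,22),ray(f,449*s,57*s,22),ray(f,347*s,179*s,22),ray(f,448*s,179*s,22))
c=im[25:130,205:305,::-1];c=cv2.convertScaleAbs(c,alpha=1.6)
cv2.imwrite('pics/c3.png',cv2.resize(c,(560,588),interpolation=cv2.INTER_CUBIC))
E
```

```text
925 ((526.9259033203125, 157.6033477783203), (26.466344833374023, 39.9007682800293), 0.5725254416465759) 8.757971321994944
[512.8 177.   22.5]
[541.3 177.4  22.5]
[513.2 136.5  22.5]
[542.5 137.   22.5]
[483.9034729  195.92288025  22.        ] [552.70343225 197.074649    22.        ] [483.58173518 116.13724838  22.        ] [555.15622184 117.36863393  22.        ]
```

View pics/c3.png

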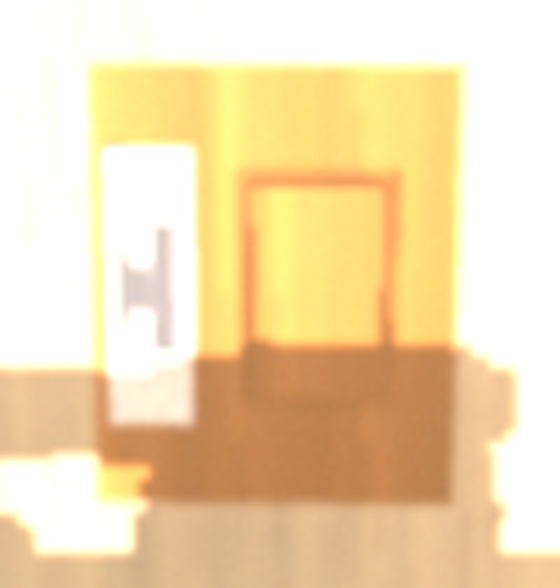

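The key-outline label at crop (150,290) confirms this holder. Depth puts the pocket floor at (526.9, 157.5), 26.5 x 39.9 mm, which matches the given 27 x 40 mm.

```bash
python3 -m handwheel '0.03 0.6 0 -0.1 1;0 0.7 0 0 1;0 0.7 0 0 1;0 0.42 0 0 1;0 0 -0.7 0 1;0 0 -0.8 0 1;0 0 -0.8 0 1;0 0 -0.8 0 1;0 0 -0.7 0 1;0 0 -0.2 0 1;0 0 0 0 1;0 0 0 0 1' 30; python3 -c "
from h import *
s=read_state();print(s['eef_rot'],s['moment'])"
```

```text
clock: 8.33
eef_pos: [527.9, 156.5, 64.4]
eef_rot: [3.141, -0.0, 1.577]
wrist_force: [0.2, -0.4, -0.3]
finger_gap: 9.9
finger_force: 30.0
[ 3.14091542e+00 -5.91992945e-05  1.57660385e+00] [ 0.00177916 -0.07030787 -0.00331684]
```

```bash
python3 -m handwheel '-0.02 0.02 -0.1 0 1;0 0 -0.1 0 1;0 0 -0.1 0 1;0 0 -0.1 0 1;0 0 -0.1 0 1;0 0 -0.1 0 1;0 0 -0.08 0 1;0 0 0 0 1;0 0 0 0 1' 30; python3 -c "
from h import *
s=read_state();print(s['eef_rot'],s['moment'])"
```

```text
clock: 9.08
eef_pos: [526.5, 157.8, 36.1]
eef_rot: [-3.141, 0.0, 1.577]
wrist_force: [-0.7, 0.5, -0.5]
finger_gap: 9.6
finger_force: 30.0
[-3.14122753e+00  8.50346273e-05  1.57734905e+00] [ 0.00957519 -0.05032995  0.0211126 ]
```

```bash
python3 -m handwheel '0 0 -0.02 0 1;0 0 -0.01 0 1;0 0 0 0 1;0 0 0 0 0.7;0 0 0 0 0.7;0 0 0 0 0.7;0 0 0 0 0.7;0 0 0 0 0.7;0 0 0.3 0 0.7;0 0 0.6 0 0.7;0 0 0.9 0 0.7;0 0 0.9 0 0.7' 30
python3 -m handwheel '0 0 0.9 0 0.7;0 0 0.9 0 0.7;0 -0.9 0 0 0.7;0 -0.9 0 0 0.7;0 0 0 0 0.7;0 0 0 0 0.7'
python3 - <<'E'
from h import *
shot('wrist','w4');f=load('w4');im=f['im'][:,:,::-1]
P=cloud(f)
M=(P[...,2]>45)&(P[...,2]<75)&(P[...,0]>480)&(P[...,0]<570)&(P[...,1]>110)&(P[...,1]<220)
q=P[M];print(len(q),q.mean(0),np.percentile(q[:,2],[5,50,95]),cv2.minAreaRect(q[:,:2].astype('f4')))
cv2.imwrite('pics/w4b.png',cv2.resize(im,(800,600)))
E
```

```text
clock: 10.08
eef_pos: [526.0, 157.7, 144.8]
eef_rot: [-3.14, 0.0, 1.577]
wrist_force: [0.3, 1.2, -0.2]
finger_gap: 28.4
finger_force: 0.0
clock: 10.58
eef_pos: [526.5, 84.6, 216.1]
eef_rot: [3.141, -0.0, 1.575]
wrist_force: [0.6, 0.3, -0.4]
finger_gap: 28.3
finger_force: 0.0
506 [526.99399402 157.36647027  62.256478  ] [60.15014646 62.38091037 63.81747657] ((526.9052124023438, 157.02505493164062), (8.881282806396484, 47.883460998535156), 0.4513985216617584)
```

View pics/w4b.png

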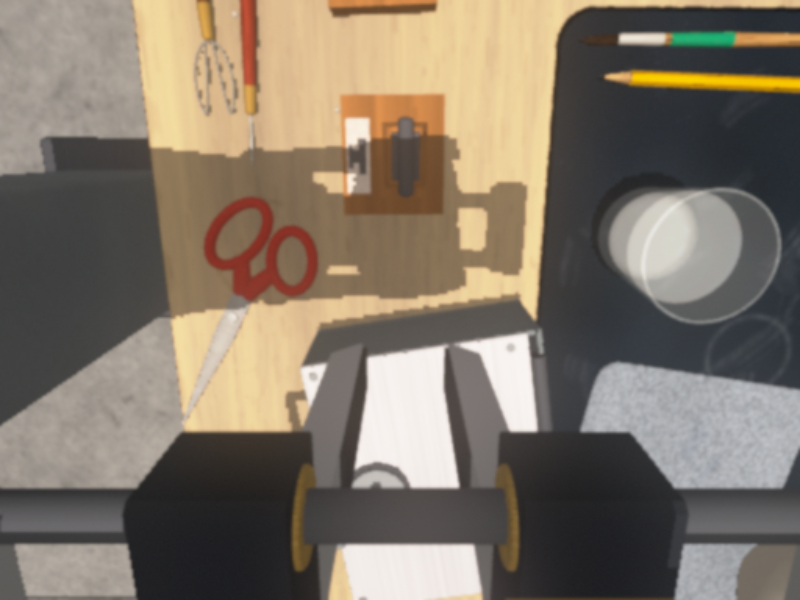

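The key stands upright in its pocket: its top is at z = 62 mm and it is centred at (527, 157). Next is the pull bar. I keep the fingers at a 28 mm gap so the rear finger fits in the 37 mm space behind the bar.

```bash
python3 -m handwheel '-0.37 -0.68 0 0.29 0.7;-0.37 -0.69 0 0.29 0.7;-0.37 -0.69 0 0.29 0.7;-0.37 -0.69 0 0.29 0.7;-0.38 -0.69 0 0.29 0.7;-0.38 -0.69 0 0.29 0.7;0 0 -0.8 0 0.7;0 0 -0.8 0 0.7;0 0 -0.6 0 0.7;0 0 0 0 0.7;0 0 0 0 0.7' 20
python3 - <<'E'
from h import *
s=read_state();print(s['eef_pos'],s['eef_rot'])
f=load('w4')
shot('wrist','w5');f=load('w5');P=cloud(f)
M=(P[...,2]>70)&(P[...,2]<84)&(P[...,0]>400)&(P[...,0]<470)&(P[...,1]>-130)&(P[...,1]<-30)
q=P[M];print(len(q),cv2.minAreaRect(q[:,:2].astype('f4')) if len(q) else 0)
E
```

```text
clock: 11.55
eef_pos: [437.0, -78.7, 127.3]
eef_rot: [-3.14, -0.001, 1.73]
wrist_force: [0.2, 0.3, 0.9]
finger_gap: 28.3
finger_force: 0.0
[436.97103107 -78.7050025  127.26392462] [-3.14018263e+00 -7.19451168e-04  1.73019697e+00]
2384 ((454.7523498535156, -77.17813110351562), (44.3006706237793, 89.45440673828125), 8.889217376708984)
```

```bash
python3 -m handwheel '0 -0.04 -0.4 0 0.7;0 0 -0.4 0 0.7;0 0 -0.4 0 0.7;0 0 -0.35 0 0.7;0 0 -0.2 0 0.7;0 0 0 0 0.7;0 0 0 0 1;0 0 0 0 1;0 0 0 0 1;0 0 0 0 1;0 0 0 0 1;0 0 0 0 1' 20
```

```text
clock: 12.6
eef_pos: [437.3, -81.1, 57.9]
eef_rot: [3.141, 0.001, 1.729]
wrist_force: [-1.8, -0.2, 7.9]
finger_gap: 8.2
finger_force: 20.0
```

```bash
python3 - <<'E'
import numpy as np
yaw=.155;th=np.linspace(0,1.57,16);d=np.arctan2(2,187)
r=-187*np.cos(th+d);z=187*np.sin(th+d)
x,y=r*np.cos(yaw),r*np.sin(yaw)
A=np.stack([x,y,z],1)/40;print((A-A[0]).round(2));B=np.diff((A-A[0]).round(2),axis=0).round(2);print('; '.join(' '.join(f'{v:g}' for v in b) for b in B))
E
```

```text
[[0.   0.   0.  ]
 [0.03 0.   0.49]
 [0.11 0.02 0.97]
 [0.24 0.04 1.44]
 [0.42 0.07 1.9 ]
 [0.64 0.1  2.33]
 [0.91 0.14 2.74]
 [1.22 0.19 3.11]
 [1.56 0.24 3.46]
 [1.94 0.3  3.76]
 [2.35 0.37 4.02]
 [2.78 0.43 4.24]
 [3.24 0.51 4.41]
 [3.7  0.58 4.53]
 [4.18 0.65 4.6 ]
 [4.66 0.73 4.62]]
0.03 0 0.49; 0.08 0.02 0.48; 0.13 0.02 0.47; 0.18 0.03 0.46; 0.22 0.03 0.43; 0.27 0.04 0.41; 0.31 0.05 0.37; 0.34 0.05 0.35; 0.38 0.06 0.3; 0.41 0.07 0.26; 0.43 0.06 0.22; 0.46 0.08 0.17; 0.46 0.07 0.12; 0.48 0.07 0.07; 0.48 0.08 0.02
```

```bash
python3 -m handwheel '0.03 0 0.49 0 1;0.08 0.02 0.48 0 1;0.13 0.02 0.47 0 1;0.18 0.03 0.46 0 1;0 0 0 0 1' 20
```

```text
clock: 13.02
eef_pos: [454.8, -78.2, 136.0]
eef_rot: [3.139, 0.001, 1.729]
wrist_force: [-6.8, -1.0, 5.2]
finger_gap: 8.0
finger_force: 20.0
```

```bash
python3 -m handwheel '0.22 0.03 0.43 0 1;0.27 0.04 0.41 0 1;0.31 0.05 0.37 0 1;0.34 0.05 0.35 0 1;0.38 0.06 0.3 0 1;0 0 0 0 1' 20
python3 -m handwheel '0.41 0.07 0.26 0 1;0.43 0.06 0.22 0 1;0.46 0.08 0.17 0 1;0.46 0.07 0.12 0 1;0.48 0.07 0.07 0 1;0.48 0.08 0.02 0 1;0 0 0 0 1;0 0 0 0 1' 20
```

```text
clock: 13.52
eef_pos: [515.8, -68.7, 210.3]
eef_rot: [3.14, 0.001, 1.73]
wrist_force: [-16.2, 0.8, 24.8]
finger_gap: 8.1
finger_force: 20.0
clock: 14.18
eef_pos: [624.6, -51.5, 242.2]
eef_rot: [3.139, 0.0, 1.73]
wrist_force: [1.6, 1.4, 5.3]
finger_gap: 8.0
finger_force: 20.0
```

```bash
python3 -m handwheel '0 0 0 0 0.7;0 0 0 0 0.7;0 0 0 0 0.7;0 0 0 0 0.7;0 0 0.2 0 0.7;0 0 0.5 0 0.7;0 0 0.7 0 0.7;0 0 0.8 0 0.7;-0.5 0 0.3 0 0.7;-0.8 0 0 0 0.7;-0.8 0 0 0 0.7;-0.8 0 0 0 0.7'
python3 -m handwheel '-0.8 0 0 0 0.7;-0.8 0 0 0 0.7;0 0 0 0 0.7;0 0 0 0 0.7'
python3 - <<'E'
from h import *
a,_=shot('scene','s9');shot('top','t9');f=load('t9');P=cloud(f)
M=(P[...,2]>110)&(P[...,2]<275)&(P[...,0]>560)&(P[...,0]<680)&(P[...,1]>-140)&(P[...,1]<20)
q=P[M];print(len(q));X=np.array([np.cos(.155),np.sin(.155)])
r=(q[:,:2]-[622.3,-51.9])@X
for lo,hi in [(110,160),(160,210),(210,250),(250,275)]:
    k=(q[:,2]>lo)&(q[:,2]<hi);print(lo,k.sum(),np.median(r[k]) if k.any() else 0)
cv2.imwrite('pics/s9b.png',cv2.resize(a[:,:,::-1],(800,600)))
E
```

```text
clock: 15.18
eef_pos: [505.8, -51.8, 342.2]
eef_rot: [3.141, 0.0, 1.729]
wrist_force: [0.5, -0.7, 0.3]
finger_gap: 28.6
finger_force: 0.0
clock: 15.52
eef_pos: [442.7, -51.9, 343.3]
eef_rot: [3.139, 0.001, 1.729]
wrist_force: [-0.1, -0.4, 0.1]
finger_gap: 28.1
finger_force: 0.0
808
110 191 1.6126268228606206
160 267 1.488734754547969
210 190 2.1474794717492127
250 160 2.7154278738046758
```

View pics/s9b.png

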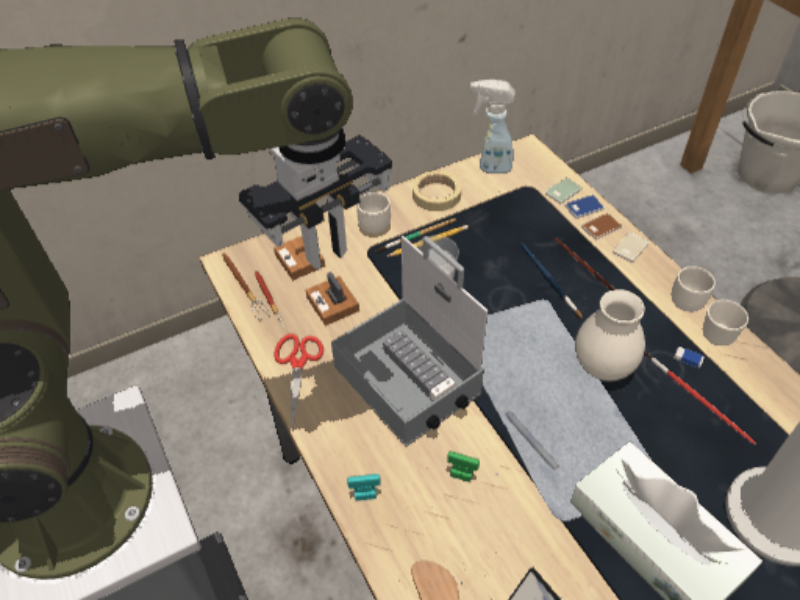

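The hatch stands upright at (445,300), the key stands in the oblong pocket at (335,290), the cup and jar are undisturbed, and the gripper is clear of everything. I'm handing in.

```bash
python3 -c "
from cell import *
print(sign_off())"
```

```text
the job is handed in; nothing more can be done
None
```

The job is done and handed in at about 16 s: the latch is turned a quarter anticlockwise, the key stands in the oblong pocket, the hatch stands upright, and in the last picture the jar and cup look undisturbed.

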